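Let a wash ball out of the lever dispenser

TASK

Push the upturned bucket lid along the shelf with the fingertips until it lies below the mouth of the wash-ball dispenser, its rim up against the dispenser's foot and its middle in line with the trough. Then press down the paddle of the rocking lever so that the gate at its other end lifts and the ball rolls out into the lid, and let the lever come back up so the gate is shut again. Slide the lid flat without lifting or tipping it, do not touch the ball, and leave everything else where it is.

Things in the scene. Friction and masses are not known exactly. Their poses are not given: they have to be found in the camera images.
- dispenser: Wash-ball dispenser fixed to the shelf (top z = 0): a galvanized trough on a grey foot. Origin on the shelf; own y runs along the trough, UP the slope of 0.2 rad, x across, z up. Trough 58 mm wide outside, y = -120 (open mouth) to +70 mm (closed end, 107 mm high). Foot 50 mm wide, 40 mm high in front; its flat front face is at y = -60 mm, 60 mm back under the mouth.
- mouth (a point): Middle of the trough floor's edge at its open lower end, 50 mm above the shelf; the trough's underside is 45 mm above the shelf there, so the lid's rim fits below it. The ball rolls out here along the dispenser's -y.
- pivot (a point): Pivot of the rocking lever, 135 mm above the shelf at dispenser y = +15 mm, between two upright cheeks 145 mm high and 70 mm wide over all. Its axis is the dispenser's x. The gate, a plate hanging across the trough, is on the lever's end 80 mm from here towards the mouth; the press paddle is on the other end.
- rocker (a joint): Rocking lever, rad. 0 = gate down (shut); 0.5 = pressed to its stop, gate fully up; from about 0.3 the ball passes under the gate. A spring returns it to 0: about 2 N down on the paddle starts it, 4 N holds it at the stop.
- paddle (a point): Centre of the top face of the lever's press paddle, a flat plate 56 mm (dispenser x) by 50 mm (y), 8 mm thick, 130 mm from the pivot, beyond the trough's closed end; 139 mm above the shelf at rest. Moves with the lever: about 62 mm down at the stop, tilting by the joint value, outer edge lower. Nothing is under it.
- drop (a point): Point on the shelf in front of the foot where the middle of the lid belongs: dispenser x = 0, y = -160 mm, 40 mm out from the mouth. The lid's middle is here when its rim touches the foot in line with the trough. Fixed with the dispenser.
- lid: Round bucket lid lying upside down as a tray, loose on the shelf, 200 mm across, rim 28 mm high and 4 mm thick, floor 4 mm thick, about 0.2 kg. Origin at the centre of its underside. It starts 80 to 140 mm away from its place, on the side away from the dispenser; slides freely on the shelf.
- ball_center (a point): Centre of the loose wash ball, a nubbly plastic ball 40 mm across, about 50 g, resting in the trough against the gate. Once the gate is up it rolls out of the mouth in well under a second.
- brush: Bystander: wooden scrub brush lying bristles down, 55 x 150 x 40 mm; origin at the centre of its underside. Leave alone.
- spray: Bystander: spray bottle standing, 74 mm wide, 203 mm high; origin at the centre of its underside. Leave alone.
- pegcup: Bystander: open cup 84 mm wide, 75 mm high, clothes pegs standing in it up to about 100 mm; origin at the centre of its underside. Leave alone.
- soap: Bystander: bar of soap on a dish, 85 x 120 mm, 38 mm high; origin at the centre of its underside. Leave alone.
- jar: Bystander: closed jar, 68 mm wide, 85 mm high; origin at the centre of its underside. Leave alone.
- peg: Bystander: single clothes peg lying flat, 75 x 20 mm, 11 mm high; origin at the centre of its underside. Leave alone.
- ball: The same wash ball as a body (its origin is on its surface and turns as it rolls: use ball_center for its position).
Mind the look-alikes: they are no part of the job. Several things look just like the lid: the one meant starts farthest to the robot's right.

How it is judged:
By the outcome, as a careful person would: the job done as asked, in the order asked, and still so for the second after the job is handed in, with the robot touching nothing.
It also fails if it takes over 48 s, if anything falls off the work surface, if the arm or the gripper's body presses on something with over 40 N, if the wrist force passes 120 N, or if a joint passes its speed limit or range.

ROBOT

A 7-joint arm with a two-finger parallel gripper is mounted at the origin on the work surface. World frame = base frame: x ahead of the robot, y to its left, z up, the work surface at z = 0. Lengths are in m, angles in rad, forces in N, time in s.
With the tool pointing down it reaches from about 0.425 to 1.025 m from the base axis. Payload 9.4 kg.
Tool frame: the origin (TCP) lies midway between the tips of the shut fingers; the grasp point (between the pads) lies 19 mm behind it (arm.grasp_offset is the distance from the TCP to the grasp point, in m); z points along the fingers, y is the direction in which the jaws open and shut (so a half turn about z gives the same grasp; the last joint's range is limited). The gripper opens to 93 mm and grips with 3 to 60 N. Pads are 15 mm wide; open, the fingers measure 128 mm over their backs; the gripper's body (75 mm by 188 mm) begins 65 mm behind the grasp point.
Start: joints at [-1.381, 0.599, -0.003, 1.599, 0.002, 0.943, -0.08], TCP at [0.191, 0.699, 0.193] pointing down, gripper open.
Joint ranges: [-2.57, 2.57], [-0.35, 1.97], [-1.29, 1.29], [0.11, 2.56], [-1.05, 4.19], [0.11, 1.86], [-2.63, 2.63]. Speed limits (rad/s): [2.22, 2.22, 3.01, 3.01, 3.14, 3.14, 3.14].

INTERFACE

Orientations are given as a 3x3 rotation matrix whose columns are the frame's x, y, z axes.
In Python, from workcell import arm gives the robot as it stands.
- The arm moves only by the tool play_rows, never from a script. Its argument "commands" is one flat list of numbers, 5 for each row, row after row: the shift along the tool's x, y, z in mm, then the turn about the tool's z in rad, then the opening, from 0 (shut) to 1 (fully open). A call has 1 to 10 rows; each row shifts and turns the commanded pose from where the row before left it, along the tool's axes as they then stand; what a row does not reach is not made up. A row lasts 1/10 s, in which the tool goes at most 50 mm and 8.59 degrees, less where a joint would pass 70% of its speed; a pose out of reach is approached as far as the arm can. A call is refused whole if a number of a shift passes 50 or a number of a turn 0.15, either way. A call with a gripper value outside its range is refused whole. The fingers move at their own pace and stop on an object; "squeeze" is the grip in N (left out, the last holds). Time passes only in rows, so rows that do not move let the fingers close. It gives the time, the measured TCP pose, the force and the opening at its end, in the units of the state.
- arm.observe(): the state, without advancing time (a new reading comes with each control period).
- arm.camera(name): name is "side" or "top"; returns (picture, depth): 384x512x3 uint8, red, green, blue; 384x512 float32, m along the optical axis (not along the pixel's ray), 0 where there is no reading.
- arm.camera_model(name): a dict with "camera_matrix" (3x3 intrinsics, pixels), "dist" ([k1, k2, p1, p2, k3] as OpenCV has them; the pictures are not rectified), "view" (4x4, takes a point from world to camera coordinates). Camera axes: x right, y down, z forward; pixel columns grow to the right and rows downward; lengths in m; the calibration is good to about 2 mm. A picture is of the moment at which its call begins. camera_model takes no time and is no camera call.
- arm.hand_in(): hands the job in, once; it reports no verdict.
The state is a dict: "time": time; "joints": joint angles; "qd": joint speeds; "joint_torque": joint torques, N m; "ee_pos": TCP position; "orientation": TCP orientation; "force": force on the tool from outside, world axes, zero at the start; "ft_torque": the same for the moment, N m; "grip_width": finger opening in m.
Only numpy, scipy, OpenCV 4.12 (cv2) and the standard library are available. Lean on these libraries where they do the work, as an engineer would, in place of code of your own. Each camera call takes 0.05 s, during which the arm holds its last target.

## Working session

There is one attempt and no reset: what is moved stays moved. The work goes in short steps, Python scripts to look and compute and a tool call to move; the robot and the scene stay as the last step left them, time stands still between calls to the robot, and variables do not carry over. Pictures are saved under pics/ and viewed, and the job is handed in when it is done.

Besides the shell and the picture viewer there is one more tool, called after ">>>" by a JSON object that holds its "api" and its "payload". play_rows: Moves the arm, as the interface text tells. Its arguments: {"type":"object","properties":{"commands":{"type":"array","items":{"type":"number"}},"squeeze":{"type":"number"}},"required":["commands"]}

```bash
mkdir -p pics
cat > h.py <<'E'
import numpy as np, cv2
from workcell import arm
def snap(name,tag):
    p,d=arm.camera(name); np.savez(f'pics/{tag}.npz',p=p,d=d); cv2.imwrite(f'pics/{tag}.png',p[:,:,::-1]); return p,d
def pts(name,d):
    m=arm.camera_model(name);K=np.array(m['camera_matrix']);D=np.array(m['dist']);V=np.array(m['view'])
    v,u=np.mgrid[0:d.shape[0],0:d.shape[1]]
    n=cv2.undistortPoints(np.stack([u.ravel(),v.ravel()],1).astype(float)[:,None],K,D)[:,0]
    z=d.ravel(); c=np.c_[n*z[:,None],z]
    w=(c-V[:3,3])@V[:3,:3]
    return w.reshape(*d.shape,3)
def rayplane(name,uv,h):
    m=arm.camera_model(name);K=np.array(m['camera_matrix']);D=np.array(m['dist']);V=np.array(m['view'])
    n=cv2.undistortPoints(np.array(uv,float).reshape(-1,1,2),K,D)[:,0]
    r=np.c_[n,np.ones(len(n))]@V[:3,:3]; o=-V[:3,:3].T@V[:3,3]
    return o+r*((h-o[2])/r[:,2])[:,None]
def proj(name,P):
    m=arm.camera_model(name);V=np.array(m['view'])
    r,_=cv2.Rodrigues(V[:3,:3])
    return cv2.projectPoints(np.array(P,float).reshape(-1,1,3),r,V[:3,3],np.array(m['camera_matrix']),np.array(m['dist']))[0][:,0]
E
python3 - <<'E'
from h import *
for n in('top','side'): snap(n,n+'0')
s=arm.observe()
for k,v in s.items(): print(k,np.round(v,3).tolist())
for n in('top','side'): print(np.round(arm.camera_model(n)['view'],3))
E
```

```text
time 0.1
joints [-1.381, 0.6, -0.003, 1.6, 0.002, 0.943, -0.08]
qd [0.001, -0.001, 0.0, -0.001, 0.002, -0.0, 0.0]
joint_torque [0.006, -76.656, 1.502, -25.294, -0.052, 0.014, 0.0]
ee_pos [0.191, 0.699, 0.193]
orientation [[-0.965, 0.264, -0.0], [0.264, 0.965, -0.001], [-0.0, -0.001, -1.0]]
force [-0.01, -0.43, 0.279]
ft_torque [0.005, 0.029, -0.018]
grip_width 0.093
[[-0.019 -0.999 -0.033  0.027]
 [-0.986  0.024 -0.162  0.516]
 [ 0.163  0.03  -0.986  1.073]
 [ 0.     0.     0.     1.   ]]
[[ 0.853 -0.522 -0.007 -0.457]
 [-0.262 -0.417 -0.871  0.218]
 [ 0.451  0.744 -0.492  0.832]
 [ 0.     0.     0.     1.   ]]
```

View pics/top0.png

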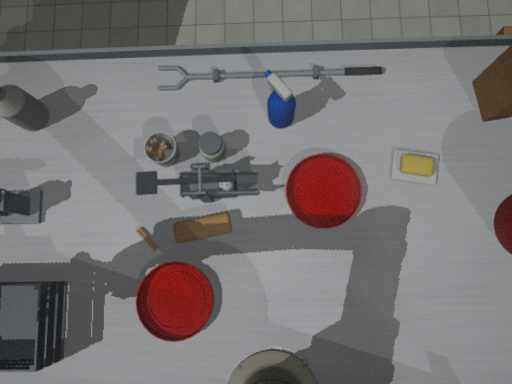

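View pics/side0.png

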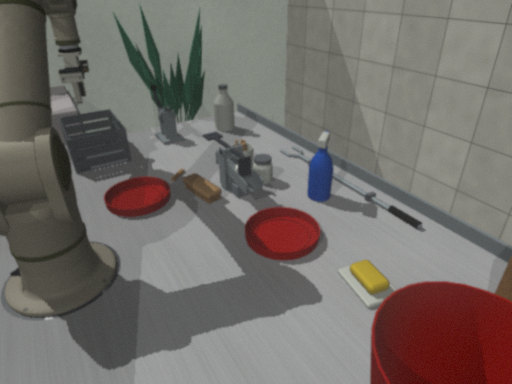

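Top view candidates for the lid: red disc at (324,190), red disc at (175,300), and red round thing cut off at (510,225). In the side view the last one is a tall bucket. The disc at (324,190) is the lid farthest right, and it lies on the mouth side of the dispenser, whose mouth is near (258,183) and paddle near (147,183).

Run:
```python
from h import *
f=np.load('pics/top0.npz');p,d=f['p'],f['d']
W=pts('top',d)
c=cv2.resize(p[100:330,110:400],None,fx=2.7,fy=2.6,interpolation=cv2.INTER_CUBIC);cv2.imwrite('pics/crop0.png',c[:,:,::-1])
hsv=cv2.cvtColor(p,cv2.COLOR_RGB2HSV)
red=(((hsv[...,0]<8)|(hsv[...,0]>172))&(hsv[...,1]>130)).astype(np.uint8)
n,l,s,ce=cv2.connectedComponentsWithStats(red)
for i in range(1,n):
    if s[i,4]<300: continue
    cs,_=cv2.findContours((l==i).astype(np.uint8),0,1)
    q=W[l==i]; q=q[(d[l==i]>0)]
    print(s[i],ce[i].round(1),'z pct',np.percentile(q[:,2],[2,50,98]).round(3))
    rim=q[q[:,2]>0.02]
    A=np.c_[2*rim[:,:2],np.ones(len(rim))]
    rp=rayplane('top',cs[0].reshape(-1,2),0.028)[:,:2]
    (cx,cy),r=cv2.minEnclosingCircle(rp.astype(np.float32)); 
    A=np.c_[2*rp,np.ones(len(rp))];x=np.linalg.lstsq(A,(rp**2).sum(1),rcond=None)[0]
    print(' contour@28mm circ',round(cx,4),round(cy,4),round(r,4),'lsq',x[:2].round(4),np.sqrt(x[2]+x[0]**2+x[1]**2).round(4), 'rimdepth mean',rim[:,:2].mean(0).round(4) if len(rim) else 0)
# heights map
for r in range(140,215,4):
    print(r,' '.join(f'{int(W[r,u,2]*1000):4d}' for u in range(128,272,4)))
```

```text
[ 286  154   76   74 4374] [323.4 190.6] z pct [-0.001  0.003  0.027]
 contour@28mm circ 0.5232 -0.1448 0.0991 lsq [ 0.523  -0.1452] 0.097 rimdepth mean [ 0.5171 -0.1621]
[495 196  17  57 664] [504.5 223.9] z pct [0.009 0.058 0.112]
 contour@28mm circ 0.4236 -0.62 0.0724 lsq [ 0.424 -0.62 ] 0.0479 rimdepth mean [ 0.4225 -0.5873]
[ 136  262   78   79 4719] [174.5 300.7] z pct [-0.001  0.003  0.028]
 contour@28mm circ 0.2484 0.2442 0.0995 lsq [0.2475 0.2441] 0.0973 rimdepth mean [0.2403 0.2489]
140   -3    0   -3    1   -1   64   51   31   28   20   22   57   -2   -5   -4   -4    0   -3   87   84   86   84   84   87   -1    2   -7    0    1   -3   -1   -1    0    0   -2    1
144    3    1    0   -2   -2   56   86   77   95   91   47    2   45   -2    0   -6    1    1   84   87   82   84   84   83   42   -2    0    1   -2    0    0   -3   -3   -4   -3   -4
148    2   -1   -2   -2   -3   91   87    3   93   92 1142    0   57   -3   -2   -5   -2   -5   83   86   86   83   83   71   41    0   -3    2   -1   -2   -4    3    0   -2    2   -4
152    1   -1    0   -2   72   46 1142   64   89  
[... 2193 characters left out ...]
  0    2   -2   -2    1    2   -2   -1    0    1   -1   -4   -2   33   27   22    0   -1    0   -2   -5    1    1   -2   -6    0   -1    0    0   -4
204   -3    0   -3   -2    1   -3    0   -1   -5   -1    1    1   -2    0   -3   -2    0    1    1   -2   -2    1    1   -2    3   -5    0   -4    1   -1   -1    0    1    3   -1    0
208    0    0   -1    0    0    0   -4   -2   -1   -2    0   -5   -3    2   -2   -1   -3   -1   -3   -1    0   -3   -2    2    0   -3    2    0    0    0    0   -3    2   -2   -1   -2
212   -3    1   -2   -4    2   -1   -2   -2   -4    2    0    1   -2   -2   -1    1    0   -2   -3    1   -1   -4    0   -2   36    0    0    0   -1   -3    0   -2    0    0   -2    0
```

View pics/crop0.png

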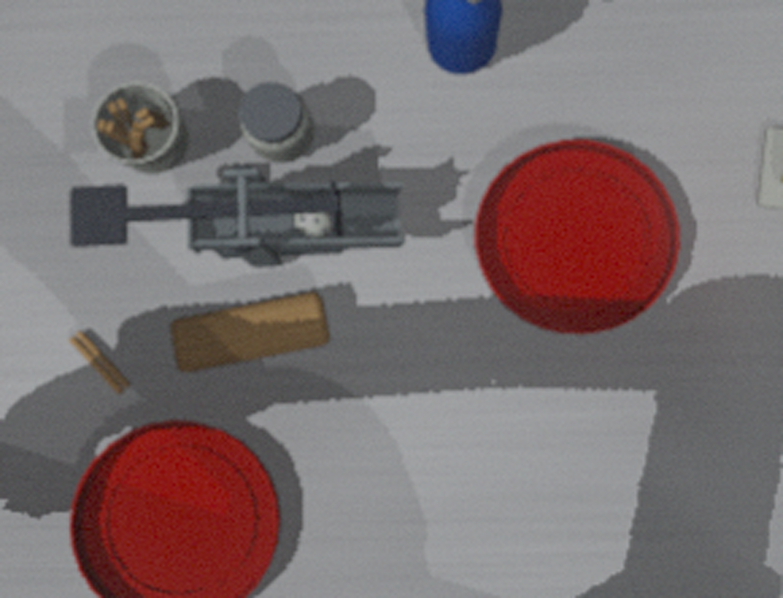

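The crop confirms it: the lid meant is the right-hand red one, centred on crop (577,235), in front of the mouth at crop (403,225). Next I'll measure the dispenser's axis.

Run:
```python
from h import *
f=np.load('pics/top0.npz');p,d=f['p'],f['d']
W=pts('top',d); v,u=np.mgrid[0:384,0:512]
Z=W[...,2]
def rect(m,h):
    m=m.astype(np.uint8);m=cv2.morphologyEx(m,cv2.MORPH_OPEN,np.ones((5,5)))
    cs,_=cv2.findContours(m,0,1);c=max(cs,key=cv2.contourArea).reshape(-1,2)
    w=rayplane('top',c,h)[:,:2]; r=cv2.minAreaRect((w*1000).astype(np.float32)); return r, w
r,_=rect((Z>.12)&(Z<.155)&(u>130)&(u<165)&(v>165)&(v<200),.139);print('paddle',r)
m=(Z>.12)&(Z<.15)&(u>130)&(u<160)&(v>165)&(v<200);print('paddle mean',W[m].mean(0).round(4), m.sum())
m=(Z>.02)&(Z<.2)&(u>178)&(u<270)&(v>165)&(v<200)
# left/right side walls top edges: trough points relative
P=W[m]; print('extent y',np.percentile(P[:,1],[0.2,99.8]).round(4))
# per-column: rows where trough starts/ends
for c in range(186,262,4):
    rr=np.where((Z[160:202,c]>.04))[0]+160
    a,b=rr[0],rr[-1]; print(c,W[a,c].round(3),W[b,c].round(3),((W[a,c,0]+W[b,c,0])/2).round(4))
# lever arm strip
m=(Z>.128)&(Z<.145)&(u>160)&(u<176)&(v>174)&(v<188)
print('lever',W[m].mean(0).round(4))
m=(Z>.128)&(Z<.145)&(u>220)&(u<234)&(v>174)&(v<188)
print('lever front',W[m].mean(0).round(4))
```

```text
paddle ((534.3275146484375, 279.5632019042969), (67.18254852294922, 53.76947784423828), 88.58045959472656)
paddle mean [0.5346 0.2881 0.1379] 478
extent y [0.0236 0.2176]
186 [0.567 0.198 0.115] [0.508 0.202 0.093] 0.5373
190 [0.566 0.188 0.116] [0.513 0.202 0.047] 0.5394
194 [0.571 0.173 0.147] [0.513 0.192 0.044] 0.5421
198 [0.577 0.164 0.144] [ 0.335 -0.018  1.143] 0.4557
202 [0.575 0.155 0.137] [0.503 0.169 0.053] 0.5393
206 [0.574 0.148 0.12 ] [0.504 0.16  0.048] 0.5391
210 [0.567 0.141 0.105] [0.504 0.15  0.045] 0.5356
214 [ 0.335 -0.018  1.143] [0.51  0.136 0.07 ] 0.4224
218 [0.567 0.121 0.103] [0.51  0.125 0.072] 0.5384
222 [0.567 0.111 0.101] [0.511 0.117 0.061] 0.5392
226 [0.568 0.102 0.097] [0.511 0.104 0.078] 0.5393
230 [0.568 0.092 0.097] [0.511 0.095 0.076] 0.5393
234 [0.568 0.082 0.095] [0.511 0.085 0.07 ] 0.5397
238 [0.568 0.072 0.092] [0.511 0.075 0.069] 0.5399
242 [0.57  0.063 0.085] [0.512 0.065 0.063] 0.5408
246 [0.569 0.053 0.086] [0.512 0.055 0.062] 0.5406
250 [ 0.335 -0.018  1.143] [0.513 0.045 0.054] 0.4239
254 [0.57  0.033 0.079] [0.513 0.035 0.05 ] 0.5418
258 [0.57  0.023 0.08 ] [0.513 0.024 0.064] 0.5415
lever [0.536  0.2371 0.1374]
lever front [0.5377 0.0933 0.1373]
```

>>> {"api": "play_rows", "payload": {"commands": [0,0,-20,0,1,0,0,-20,0.14,1,0,0,0,0.14,1,0,0,0,0.14,1,0,0,0,0.14,1,0,0,0,0.14,1,0,0,0,0.14,1,0,0,0,0.14,1,0,0,0,0.14,1,0,0,0,0.14,1]}}

```text
time: 1.1
ee_pos: [0.191, 0.6991, 0.233]
orientation: [[-0.038, 0.999, -0.0], [0.999, 0.038, -0.001], [-0.001, -0.0, -1.0]]
force: [-0.4, -0.7, -0.4]
grip_width: 0.093
```

Run:
```python
from h import *
s=arm.observe(); R=np.array(s['orientation']);e=np.array(s['ee_pos'])
print(e.round(4),R.round(3).tolist(),np.round(s['joints'],3))
f=np.load('pics/top0.npz');W=pts('top',f['d']);p=f['p'];Z=W[...,2]
v,u=np.mgrid[0:384,0:512]
m=(Z>.01)&(Z<.06)&(u>385)&(u<445)&(v>140)&(v<190);print('soap',W[m].min(0).round(3),W[m].max(0).round(3))
m=(u>262)&(u<298)&(v>65)&(v<132)&(Z>.03)&(Z<.3);print('spray',W[m].min(0).round(3),W[m].max(0).round(3))
m=(u>0)&(u<75)&(v>180)&(v<384)&(Z<.5);print('rack',W[m].min(0).round(3),W[m].max(0).round(3))
```

```text
[0.191  0.6991 0.233 ] [[-0.038, 0.999, -0.0], [0.999, 0.038, -0.001], [-0.001, -0.0, -1.0]] [-1.591  0.584  0.346  1.574 -0.221  1.023 -1.144]
soap [ 0.537 -0.457  0.01 ] [ 0.633 -0.327  0.044]
spray [ 0.701 -0.075  0.03 ] [0.783 0.    0.206]
rack [ 0.041  0.506 -0.009] [0.576 0.744 0.134]
```

>>> {"api": "play_rows", "payload": {"commands": [-30,26,0,0.015,1,-30,26,0,0,1,-30,26,0,0,1,-30,26,0,0,1,-30,26,0,0,1,-30,26,0,0,1,-30,26,0,0,1,-30,26,0,0,1,-30,26,0,0,1,-30,26,0,0,1]}}

```text
time: 2.1
ee_pos: [0.4609, 0.406, 0.2332]
orientation: [[-0.029, 1.0, -0.0], [1.0, 0.029, -0.0], [-0.0, -0.0, -1.0]]
force: [0.2, -0.0, 0.5]
grip_width: 0.093
```

>>> {"api": "play_rows", "payload": {"commands": [-40,4,0,0,1,-40,4,0,0,1,-40,4,0,0,1,-40,4,0,0,1,-40,4,0,0,1,-40,4,0,0,1,-40,4,0,0,1,-40,4,0,0,1,-40,4,0,0,1,-40,4,0,0,1]}}

```text
time: 3.1
ee_pos: [0.5116, 0.0072, 0.2334]
orientation: [[-0.029, 1.0, -0.0], [1.0, 0.029, 0.0], [0.0, -0.0, -1.0]]
force: [1.3, 0.3, -0.5]
grip_width: 0.0929
```

>>> {"api": "play_rows", "payload": {"commands": [-40,1,0,0,1,-40,1,0,0,1,-40,1,0,0,1,-40,1,0,0,1,-40,1,0,0,1,-40,1,0,0,1,-38,1,0,0,1,0,0,0,0,1]}}

```text
time: 3.9
ee_pos: [0.5258, -0.2747, 0.2335]
orientation: [[-0.023, 1.0, 0.0], [1.0, 0.023, -0.003], [-0.003, -0.0, -1.0]]
force: [0.2, -0.3, 0.5]
grip_width: 0.0929
```

Run:
```python
from h import *
snap('top','top1');print(np.round(arm.observe()['ee_pos'],4))
```

```text
[ 0.526  -0.2716  0.2331]
```

View pics/top1.png

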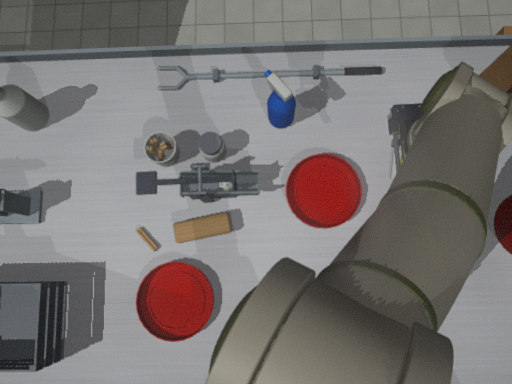

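>>> {"api": "play_rows", "payload": {"commands": [0,1,30,0,1,0,0,30,0,1,0,0,30,0,1,0,0,30,0,1,0,0,30,0,1,0,0,30,0,1,0,0,25,0,1,0,0,13,0,1,0,0,3,0,1,0,0,0,0,1]}}

```text
time: 4.95
ee_pos: [0.528, -0.2684, 0.0127]
orientation: [[-0.029, 1.0, -0.0], [1.0, 0.029, 0.0], [0.0, -0.0, -1.0]]
force: [0.8, 0.8, 0.0]
grip_width: 0.0932
```

Run:
```python
from h import *
snap('side','side1');s=arm.observe();print(np.round(s['ee_pos'],4),np.round(s['force'],2))
```

```text
[ 0.5284 -0.2688  0.0133] [-0.2   0.13  0.55]
```

View pics/side1.png

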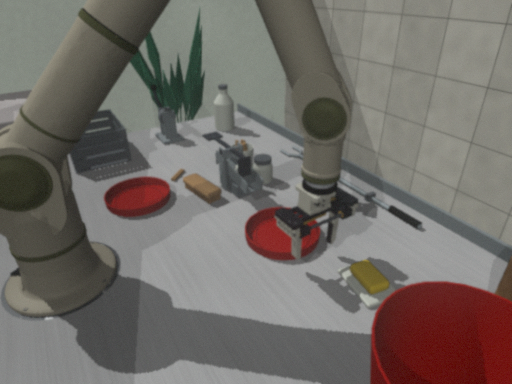

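>>> {"api": "play_rows", "payload": {"commands": [10,0,0,0,1,10,0,0,0,1,8,0,0,0,1,8,0,0,0,1,10,2,0,0,1,10,2,0,0,1,10,2,0,0,1,10,2,0,0,1,10,2,0,0,1,10,2,0,0,1]}}

```text
time: 6.0
ee_pos: [0.5372, -0.1717, 0.0124]
orientation: [[-0.029, 1.0, 0.0], [1.0, 0.029, -0.0], [-0.0, 0.0, -1.0]]
force: [-0.5, 0.0, -0.9]
grip_width: 0.0929
```

>>> {"api": "play_rows", "payload": {"commands": [10,2,0,0,1,10,2,0,0,1,8,2,0,0,1,6,2,0,0,1,4,1,0,0,1,0,0,0,0,1]}}

```text
time: 6.6
ee_pos: [0.5451, -0.1338, 0.0124]
orientation: [[-0.03, 1.0, 0.0], [1.0, 0.03, 0.0], [0.0, 0.0, -1.0]]
force: [-0.0, -0.1, -0.1]
grip_width: 0.0933
```

```bash
cat > lid.py <<'E'
from h import *
import sys
tag=sys.argv[1]
p,d=snap('top',tag);s=arm.observe();print(np.round(s['ee_pos'],4),np.round(s['force'],2))
hsv=cv2.cvtColor(p,cv2.COLOR_RGB2HSV)
red=(((hsv[...,0]<8)|(hsv[...,0]>172))&(hsv[...,1]>130)).astype(np.uint8)
n,l,st,ce=cv2.connectedComponentsWithStats(red)
for i in range(1,n):
    if st[i,4]<300: continue
    cs,_=cv2.findContours((l==i).astype(np.uint8),0,1)
    c=max(cs,key=cv2.contourArea).reshape(-1,2); hull=cv2.convexHull(c).reshape(-1,2)
    rp=rayplane('top',c,.028)[:,:2]; 
    (cx,cy),r=cv2.minEnclosingCircle(rp.astype(np.float32));print(st[i],'circ',round(cx,4),round(cy,4),round(r,4))
cv2.imwrite(f'pics/{tag}c.png',cv2.resize(p[90:290,120:380],None,fx=3,fy=3,interpolation=cv2.INTER_CUBIC)[:,:,::-1])
E
python3 lid.py top2
```

```text
[ 0.545  -0.1343  0.0125] [ 0.44 -0.64  0.07]
[328 173  32  55 798] circ 0.4962 -0.1918 0.0801
[495 196  17  58 699] circ 0.4224 -0.6211 0.0735
[ 136  262   78   79 4667] circ 0.2474 0.2438 0.0991
```

View pics/top2c.png

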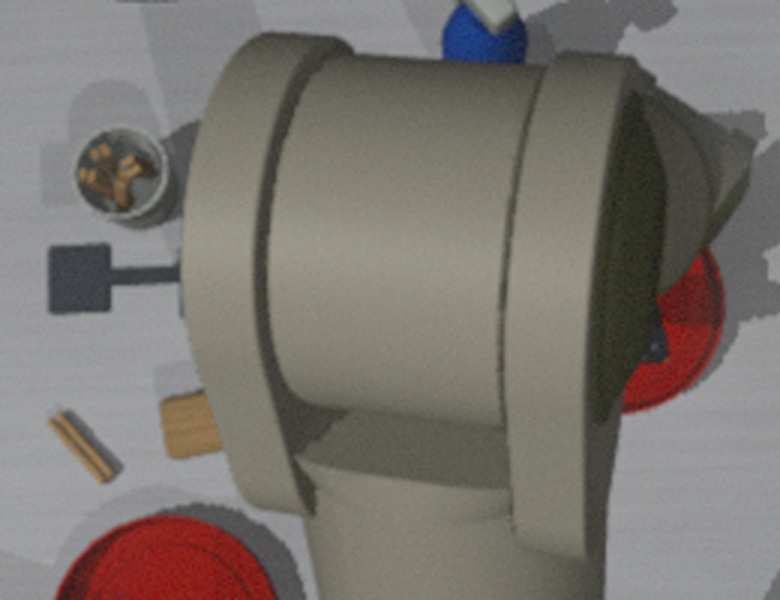

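Run:
```python
from h import *
p,d=snap('side','side2')
cv2.imwrite('pics/side2c.png',cv2.resize(p[120:300,190:390],None,fx=3.3,fy=3.3,interpolation=cv2.INTER_CUBIC)[:,:,::-1])
```

```text
(no output)
```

View pics/side2c.png

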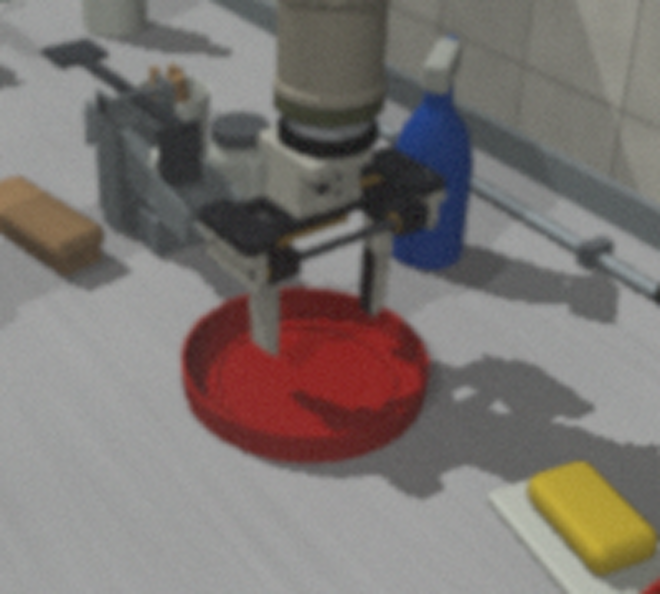

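Fingers are inside the lid (tips at crop (268,355) and (372,315)) and the lid hasn't moved. The open fingertips sit higher than the TCP and passed over the rim without any force. I'll measure the real tip height.

Run:
```python
from h import *
f=np.load('pics/side2.npz');p,d=f['p'],f['d'];W=pts('side',d)
for (u0,v0) in ((271,228),(303,215)):
    for v in range(v0-14,v0+4):
        print(v,[tuple((W[v,u]*1000).astype(int).tolist()) for u in (u0-3,u0,u0+2)])
f=np.load('pics/side1.npz');p,d=f['p'],f['d'];W=pts('side',d)
for v in range(236,264,2): print(v,[tuple((W[v,u]*1000).astype(int).tolist()) for u in (293,296,299)])
```

```text
214 [(483, -137, 80), (487, -145, 83), (495, -143, 79)]
215 [(484, -136, 76), (488, -145, 80), (494, -144, 77)]
216 [(485, -136, 72), (488, -143, 75), (494, -144, 74)]
217 [(484, -137, 70), (488, -144, 73), (494, -145, 71)]
218 [(483, -138, 68), (488, -145, 70), (494, -144, 68)]
219 [(484, -137, 64), (489, -143, 66), (495, -143, 63)]
220 [(482, -140, 63), (490, -142, 62), (494, -145, 62)]
221 [(484, -136, 57), (490, -142, 58), (494, -145, 59)]
222 [(485, -136, 53), (489, -144, 57), (495, -143, 54)]
223 [(484, -136, 51), (489, -143, 53), (496, -143, 50)]
224 [(516, -88, 5), (489, -144, 51), (495, -144, 48)]
225 [(514, -91, 5), (489, -143, 47), (495, -144, 45)]
226 [(512, -94, 4), (489, -143, 43), (495, -144, 42)]
227 [(508, -100, 6), (515, -105, 7), (495, -143, 38)]
228 [(506, -103, 5), (514, -106, 4), (520, -108, 3)]
229 [(503, -108, 6), (511, -111, 5), (516, -114, 5)]
230 [(502, -109, 4), (507, -116, 7), (512, -119, 6)]
231 [(500, -112, 3), (506, -119, 6), (509, -123, 6)]
201 [(592, -129, 78), (595, -137, 81), (599, -140, 81)]
202 [(592, -129, 74), (594, -139, 79), (600, -140, 78)]

[... 976 characters left out ...]
444, -304, 131), (450, -306, 129)]
240 [(465, -267, 92), (445, -303, 125), (474, -277, 95)]
242 [(464, -269, 88), (466, -278, 93), (475, -277, 89)]
244 [(464, -270, 83), (466, -277, 87), (474, -278, 84)]
246 [(71, -766, 596), (467, -277, 81), (475, -278, 79)]
248 [(469, -265, 66), (466, -278, 76), (475, -278, 73)]
250 [(468, -266, 62), (467, -277, 69), (475, -279, 68)]
252 [(467, -268, 57), (467, -278, 64), (476, -278, 60)]
254 [(468, -267, 50), (467, -279, 59), (476, -278, 55)]
256 [(491, -238, 12), (468, -278, 52), (477, -278, 48)]
258 [(492, -238, 5), (501, -238, 1), (478, -278, 41)]
260 [(490, -240, 2), (497, -243, 0), (503, -248, 1)]
262 [(488, -243, -1), (493, -249, 0), (499, -253, 1)]
```

>>> {"api": "play_rows", "payload": {"commands": [0,0,-30,0,1,-20,-3,0,0,1,-20,-3,0,0,1,-20,-3,0,0,1,-20,-3,0,0,1,-20,-3,0,0,1,-20,-3,0,0,1,-16,-3,0,0,1,0,0,0,0,1,0,0,20,0,1]}}

```text
time: 7.7
ee_pos: [0.529, -0.2716, 0.0239]
orientation: [[-0.028, 1.0, 0.003], [1.0, 0.028, -0.001], [-0.001, 0.003, -1.0]]
force: [-0.1, -0.1, -0.6]
grip_width: 0.0931
```

>>> {"api": "play_rows", "payload": {"commands": [0,0,15,0,1,0,0,10,0,1,0,0,6,0,1,0,0,3,0,1,0,0,0,0,1]}}

```text
time: 8.2
ee_pos: [0.5278, -0.2707, -0.0118]
orientation: [[-0.029, 1.0, -0.0], [1.0, 0.029, 0.0], [0.0, -0.0, -1.0]]
force: [-0.6, -0.3, 0.2]
grip_width: 0.0931
```

Run:
```python
from h import *
s=arm.observe();print(np.round(s['ee_pos'],4),np.round(s['force'],2))
p,d=snap('side','side3');W=pts('side',d)
cv2.imwrite('pics/side3c.png',cv2.resize(p[120:300,190:390],None,fx=3.3,fy=3.3,interpolation=cv2.INTER_CUBIC)[:,:,::-1])
for v in range(250,270,1): print(v,[tuple((W[v,u]*1000).astype(int).tolist()) for u in (293,296,299)])
```

```text
[ 0.5278 -0.2707 -0.0118] [-0.59 -0.3   0.17]
250 [(465, -270, 65), (443, -307, 102), (475, -279, 67)]
251 [(465, -270, 62), (464, -282, 72), (475, -279, 65)]
252 [(465, -270, 59), (466, -279, 66), (474, -281, 63)]
253 [(465, -271, 57), (465, -281, 64), (476, -278, 58)]
254 [(465, -270, 54), (465, -281, 62), (474, -281, 57)]
255 [(466, -269, 49), (466, -280, 58), (474, -281, 54)]
256 [(466, -269, 47), (467, -279, 53), (476, -279, 49)]
257 [(465, -271, 45), (466, -281, 53), (475, -280, 48)]
258 [(466, -270, 41), (466, -281, 49), (476, -280, 44)]
259 [(467, -269, 37), (466, -281, 47), (474, -283, 44)]
260 [(467, -269, 34), (467, -280, 42), (475, -281, 39)]
261 [(467, -269, 31), (468, -279, 38), (475, -282, 37)]
262 [(467, -270, 28), (467, -280, 36), (476, -281, 33)]
263 [(467, -270, 26), (467, -280, 33), (475, -281, 30)]
264 [(483, -250, 0), (467, -281, 30), (477, -280, 25)]
265 [(480, -254, 1), (469, -279, 25), (474, -284, 27)]
266 [(478, -257, 1), (468, -280, 23), (476, -281, 20)]
267 [(476, -259, 0), (482, -263, 0), (478, -279, 15)]
268 [(475, -261, 0), (480, -266, 1), (486, -270, 1)]
269 [(471, -266, 1), (478, -269, 1), (485, -271, 0)]
```

View pics/side3c.png

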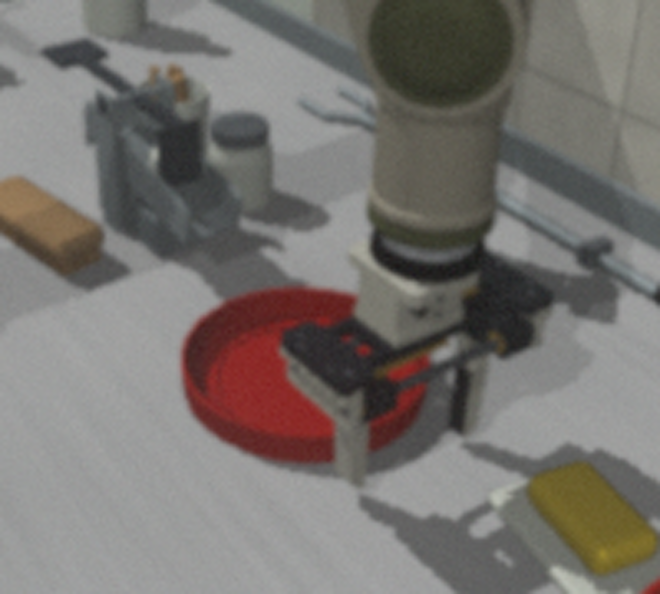

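Tips (crop (360,485) and (460,430)) are now about 14 mm above the shelf, outside the rim. Now I'll push.

>>> {"api": "play_rows", "payload": {"commands": [8,0,0,0,1,8,0,0,0,1,6,0,0,0,1,6,0,0,0,1,8,1,0,0,1,8,1,0,0,1,8,1,0,0,1,8,1,0,0,1,8,1,0,0,1,8,2,0,0,1]}}

```text
time: 9.25
ee_pos: [0.5327, -0.1941, -0.0115]
orientation: [[-0.029, 1.0, -0.0], [1.0, 0.029, -0.0], [-0.0, -0.0, -1.0]]
force: [-0.5, -1.8, 1.9]
grip_width: 0.0928
```

Run:
```python
from h import *
s=arm.observe();print(np.round(s['ee_pos'],4),np.round(s['force'],2))
p,d=snap('side','side4');W=pts('side',d)
cv2.imwrite('pics/side4c.png',cv2.resize(p[120:300,190:390],None,fx=3.3,fy=3.3,interpolation=cv2.INTER_CUBIC)[:,:,::-1])
```

```text
[ 0.5327 -0.1941 -0.0115] [-0.47 -1.76  1.87]
```

View pics/side4c.png

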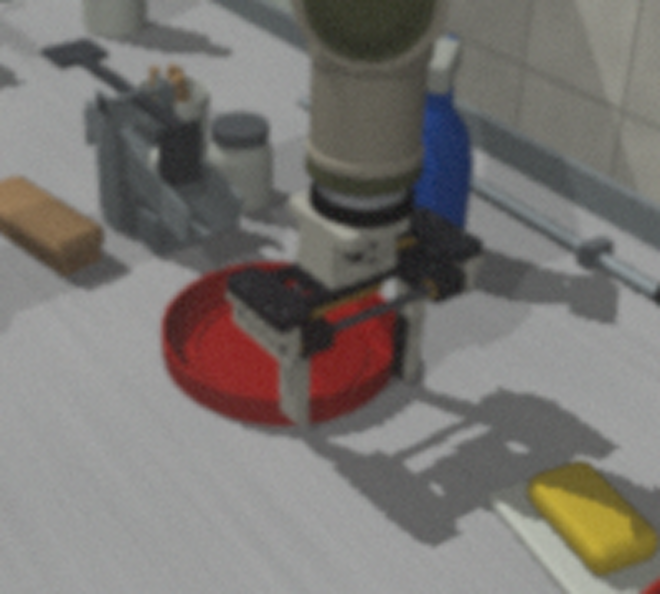

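>>> {"api": "play_rows", "payload": {"commands": [8,2,0,0,1,8,2,0,0,1,8,2,0,0,1,8,2,0,0,1,8,2,0,0,1,8,2,0,0,1,8,2,0,0,1,6,1,0,0,1,4,0,0,0,1,0,0,0,0,1]}}

```text
time: 10.3
ee_pos: [0.5458, -0.1275, -0.0116]
orientation: [[-0.03, 1.0, -0.0], [1.0, 0.03, 0.0], [0.0, -0.0, -1.0]]
force: [0.4, -0.2, -0.1]
grip_width: 0.0931
```

```bash
cat > slid.py <<'E'
from h import *
import sys
tag=sys.argv[1]
s=arm.observe();print(np.round(s['ee_pos'],4),np.round(s['force'],2))
p,d=snap('side',tag);W=pts('side',d)
hsv=cv2.cvtColor(p,cv2.COLOR_RGB2HSV)
red=(((hsv[...,0]<8)|(hsv[...,0]>172))&(hsv[...,1]>130))
v,u=np.mgrid[0:384,0:512]
m=red&(u>215)&(u<335)&(v>170)&(v<270)&(d>0)
P=W[m]; P=P[(abs(P[:,0]-.53)<.16)]
print(len(P),np.percentile(P[:,2],[1,50,99]).round(3))
from scipy.optimize import least_squares
# rim/wall points (between 8mm and 26mm) lie on radius 100 (outer, side facing camera) or 96 (inner)
Q=P[(P[:,2]>.009)&(P[:,2]<.026)]
cam=-np.array(arm.camera_model('side')['view'])[:3,:3].T@np.array(arm.camera_model('side')['view'])[:3,3]
def res(c):
    r=np.hypot(Q[:,0]-c[0],Q[:,1]-c[1]); 
    t=((Q[:,:2]-c[:2])@(cam[:2]-c[:2]))>0
    return r-np.where(t,.1,.096)
for c0 in ([.53,-.05],[.54,-.1]):
    r=least_squares(res,c0,loss='soft_l1',f_scale=.003);print('lid centre',r.x.round(4),'med res',np.median(abs(res(r.x))).round(4),len(Q))
cv2.imwrite(f'pics/{tag}c.png',cv2.resize(p[110:290,190:390],None,fx=3.3,fy=3.3,interpolation=cv2.INTER_CUBIC)[:,:,::-1])
E
python3 slid.py side5
```

```text
[ 0.5458 -0.1275 -0.0116] [ 0.36 -0.23 -0.14]
1359 [0.003 0.006 0.038]
lid centre [ 0.5456 -0.031 ] med res 0.001 348
lid centre [ 0.5456 -0.031 ] med res 0.001 348
```

View pics/side5c.png

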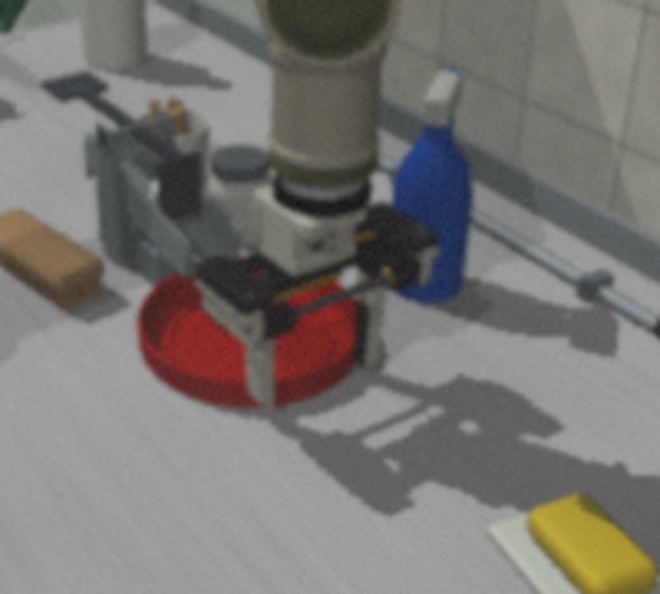

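Run:
```python
from h import *
from scipy.optimize import least_squares
f=np.load('pics/side0.npz');p,d=f['p'],f['d'];W=pts('side',d)
hsv=cv2.cvtColor(p,cv2.COLOR_RGB2HSV)
red=(((hsv[...,0]<8)|(hsv[...,0]>172))&(hsv[...,1]>130))
v,u=np.mgrid[0:384,0:512]
m=red&(u>235)&(u<335)&(v>195)&(v<270)&(d>0)
P=W[m];print(np.percentile(P[:,2],[1,50,99]).round(3))
Q=P[(P[:,2]>.009)&(P[:,2]<.026)]
V=np.array(arm.camera_model('side')['view']);cam=-V[:3,:3].T@V[:3,3]
def res(c):
    t=((Q[:,:2]-c[:2])@(cam[:2]-c[:2]))>0
    return np.hypot(Q[:,0]-c[0],Q[:,1]-c[1])-np.where(t,.1,.096)
r=least_squares(res,[.53,-.14],loss='soft_l1',f_scale=.003);print('side lid0',r.x.round(4))
# same in top
f=np.load('pics/top0.npz');pt,dt=f['p'],f['d'];Wt=pts('top',dt)
hs=cv2.cvtColor(pt,cv2.COLOR_RGB2HSV);rd=(((hs[...,0]<8)|(hs[...,0]>172))&(hs[...,1]>130))
vv,uu=np.mgrid[0:384,0:512]
Q=Wt[rd&(uu>280)&(uu<370)&(vv>145)&(vv<235)]; print('top z med',np.median(Q[:,2])); Q=Q[(Q[:,2]>.008)&(Q[:,2]<.026)]
V=np.array(arm.camera_model('top')['view']);cam=-V[:3,:3].T@V[:3,3]
r=least_squares(res,[.53,-.14],loss='soft_l1',f_scale=.003);print('top lid0',r.x.round(4),len(Q))
# dispenser walls in side: outer right wall (x low side) points, near trough
print('paddle side');m=(W[...,2]>.125)&(W[...,2]<.15)&(W[...,1]>.265)&(W[...,1]<.315)&(abs(W[...,0]-.535)<.05)
print(W[m].mean(0).round(4),m.sum(),np.percentile(W[m][:,0],[2,98]).round(4))
# trough wall by y slices, points with z within trough wall: x percentile
for WW,n in((W,'side'),(Wt,'top')):
  for y in np.arange(.03,.21,.03):
    zf=.05+.2*(y-.023)
    m=(abs(WW[...,1]-y)<.012)&(WW[...,2]>zf-.0)&(WW[...,2]<zf+.045)&(abs(WW[...,0]-.54)<.06)
    print(n,round(y,2),m.sum(),np.percentile(WW[m][:,0],[3,97]).round(4))
```

```text
[0.003 0.006 0.03 ]
side lid0 [ 0.5241 -0.1448]
top z med 0.003422531998956097
top lid0 [ 0.5247 -0.1447] 396
paddle side
[0.5316 0.2863 0.1398] 114 [0.507  0.5608]
side 0.03 140 [0.5115 0.5687]
side 0.06 117 [0.5107 0.5672]
side 0.09 192 [0.5101 0.5661]
side 0.12 44 [0.5085 0.5261]
side 0.15 80 [0.5021 0.5596]
side 0.18 66 [0.5031 0.5667]
top 0.03 89 [0.5122 0.5697]
top 0.06 110 [0.5117 0.5692]
top 0.09 141 [0.5108 0.568 ]
top 0.12 133 [0.5103 0.5678]
top 0.15 118 [0.5036 0.5698]
top 0.18 92 [0.5032 0.5688]
```

>>> {"api": "play_rows", "payload": {"commands": [4,-1,0,0,1,4,-1,0,0,1,3,0,0,0,1,2,0,0,0,1,0,0,0,0,1]}}

```text
time: 10.85
ee_pos: [0.5433, -0.115, -0.0116]
orientation: [[-0.029, 1.0, -0.0], [1.0, 0.029, 0.0], [0.0, -0.0, -1.0]]
force: [0.5, 0.5, 0.6]
grip_width: 0.093
```

>>> {"api": "play_rows", "payload": {"commands": [1,0,0,0,1,1,0,0,0,1,0,0,0,0,1]}}

```text
time: 11.15
ee_pos: [0.5434, -0.1134, -0.0115]
orientation: [[-0.029, 1.0, 0.0], [1.0, 0.029, -0.0], [-0.0, 0.0, -1.0]]
force: [-0.1, -1.2, 0.2]
grip_width: 0.0925
```

```bash
python3 slid.py side6
```

```text
[ 0.5434 -0.1134 -0.0115] [-0.07 -1.24  0.2 ]
1347 [0.003 0.006 0.031]
lid centre [ 0.5429 -0.0176] med res 0.0012 339
lid centre [ 0.5429 -0.0176] med res 0.0012 339
```

View pics/side6c.png

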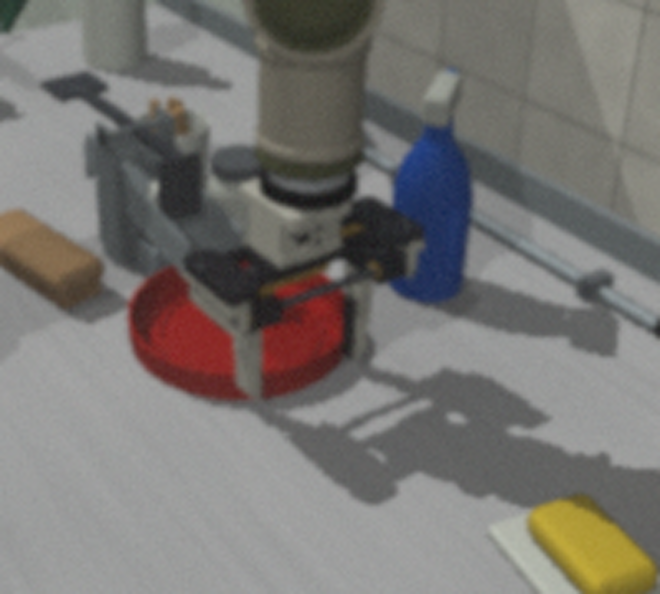

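>>> {"api": "play_rows", "payload": {"commands": [1,0,0,0,1,0,0,0,0,1]}}

```text
time: 11.4
ee_pos: [0.5433, -0.1123, -0.0115]
orientation: [[-0.029, 1.0, 0.0], [1.0, 0.029, 0.0], [0.0, 0.0, -1.0]]
force: [0.2, -0.8, -0.2]
grip_width: 0.093
```

>>> {"api": "play_rows", "payload": {"commands": [1,0,0,0,1,0,0,0,0,1]}}

```text
time: 11.6
ee_pos: [0.5433, -0.1113, -0.0115]
orientation: [[-0.029, 1.0, 0.0], [1.0, 0.029, 0.0], [0.0, 0.0, -1.0]]
force: [0.1, -1.9, 0.7]
grip_width: 0.0929
```

>>> {"api": "play_rows", "payload": {"commands": [1,0,0,0,1,0,0,0,0,1]}}

```text
time: 11.8
ee_pos: [0.5433, -0.1103, -0.0116]
orientation: [[-0.029, 1.0, 0.0], [1.0, 0.029, 0.0], [0.0, 0.0, -1.0]]
force: [0.4, -1.0, 1.1]
grip_width: 0.0933
```

>>> {"api": "play_rows", "payload": {"commands": [1,0,0,0,1,0,0,0,0,1]}}

```text
time: 12.0
ee_pos: [0.5433, -0.1092, -0.0115]
orientation: [[-0.029, 1.0, 0.0], [1.0, 0.029, 0.0], [0.0, 0.0, -1.0]]
force: [0.0, -1.4, 0.5]
grip_width: 0.0929
```

>>> {"api": "play_rows", "payload": {"commands": [1,0,0,0,1,0,0,0,0,1]}}

```text
time: 12.2
ee_pos: [0.5432, -0.1082, -0.0116]
orientation: [[-0.029, 1.0, -0.0], [1.0, 0.029, 0.0], [0.0, -0.0, -1.0]]
force: [-0.8, -1.4, 0.7]
grip_width: 0.0931
```

```bash
python3 slid.py side7
```

```text
[ 0.5432 -0.1082 -0.0116] [-0.77 -1.45  0.65]
1343 [0.003 0.007 0.031]
lid centre [ 0.5429 -0.0123] med res 0.0011 347
lid centre [ 0.5429 -0.0123] med res 0.0011 347
```

>>> {"api": "play_rows", "payload": {"commands": [1,0,0,0,1,0,0,0,0,1]}}

```text
time: 12.45
ee_pos: [0.5432, -0.1074, -0.0116]
orientation: [[-0.029, 1.0, 0.0], [1.0, 0.029, -0.0], [-0.0, 0.0, -1.0]]
force: [-0.8, -1.0, 1.0]
grip_width: 0.093
```

>>> {"api": "play_rows", "payload": {"commands": [1,0,0,0,1,0,0,0,0,1]}}

```text
time: 12.65
ee_pos: [0.5433, -0.107, -0.0115]
orientation: [[-0.029, 1.0, 0.001], [1.0, 0.029, -0.001], [-0.001, 0.0, -1.0]]
force: [0.1, -5.3, -0.1]
grip_width: 0.0932
```

```bash
python3 slid.py side8
python3 - <<'E'
from h import *
f=np.load('pics/side8.npz');p,d=f['p'],f['d'];W=pts('side',d)
cv2.imwrite('pics/side8d.png',cv2.resize(p[130:240,210:300],None,fx=6,fy=5.4,interpolation=cv2.INTER_CUBIC)[:,:,::-1])
# foot points: below trough
m=(W[...,2]>.004)&(W[...,2]<.045)&(W[...,1]>.06)&(W[...,1]<.2)&(abs(W[...,0]-.54)<.04)
v,u=np.where(m)
hsv=cv2.cvtColor(p,cv2.COLOR_RGB2HSV)
P=W[m];print(len(P),np.percentile(P[:,1],[0,1,5,50]).round(3),np.percentile(P[:,0],[1,50,99]).round(3))
f=np.load('pics/side0.npz');W=pts('side',f['d'])
m=(W[...,2]>.006)&(W[...,2]<.045)&(W[...,1]>.04)&(W[...,1]<.2)&(abs(W[...,0]-.54)<.045)
P=W[m]
for y in np.arange(.04,.2,.01):
    q=P[abs(P[:,1]-y)<.005]; print(round(y,3),len(q),q[:,0].min().round(3) if len(q) else '',np.median(q,0).round(3) if len(q) else '')
E
```

```text
[ 0.5433 -0.107  -0.0115] [ 0.11 -5.29 -0.13]
1345 [0.003 0.006 0.03 ]
lid centre [ 0.5429 -0.0115] med res 0.0012 355
lid centre [ 0.5429 -0.0115] med res 0.0012 355
303 [0.061 0.063 0.071 0.109] [0.501 0.514 0.54 ]
0.04 0  
0.05 0  
0.06 0  
0.07 0  
0.08 10 0.516 [0.522 0.085 0.018]
0.09 62 0.514 [0.522 0.087 0.021]
0.1 15 0.513 [0.516 0.101 0.034]
0.11 22 0.514 [0.515 0.11  0.026]
0.12 21 0.513 [0.514 0.12  0.032]
0.13 23 0.513 [0.515 0.131 0.037]
0.14 21 0.503 [0.513 0.141 0.032]
0.15 38 0.502 [0.506 0.149 0.024]
0.16 15 0.501 [0.503 0.161 0.022]
0.17 12 0.502 [0.503 0.169 0.024]
0.18 4 0.503 [0.504 0.176 0.023]
0.19 1 0.51 [0.51  0.195 0.038]
```

View pics/side8d.png

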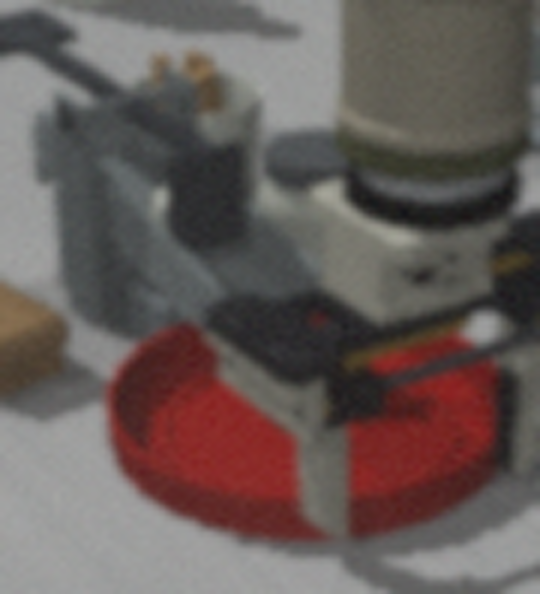

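Contact with the foot: force jumped to -5.3 N and the lid stopped at about (0.542, -0.0115), with the foot face at y≈0.087. Backing off, then checking.

>>> {"api": "play_rows", "payload": {"commands": [-5,0,0,0,1,-15,0,0,0,1,-20,0,0,0,1,0,0,-40,0,1,0,0,-50,0,1,0,0,-50,0,1,0,0,-50,0,1,0,0,-50,0,1,0,0,-10,0,1,0,0,0,0,1]}}

```text
time: 13.7
ee_pos: [0.545, -0.147, 0.2402]
orientation: [[-0.029, 1.0, 0.004], [1.0, 0.029, 0.0], [0.0, 0.004, -1.0]]
force: [-0.1, 0.1, -1.0]
grip_width: 0.0928
```

```bash
python3 slid.py side9; python3 lid.py top9
```

```text
[ 0.545  -0.147   0.2402] [-0.11  0.1  -1.05]
2096 [0.003 0.006 0.03 ]
lid centre [ 0.5421 -0.0118] med res 0.0012 513
lid centre [ 0.5421 -0.0118] med res 0.0012 513
[ 0.5435 -0.1462  0.2373] [-0.6  -0.71 -0.24]
[ 237  149   62   71 2248] circ 0.5417 -0.0126 0.0982
[495 196  17  57 613] circ 0.4236 -0.62 0.0724
[ 137  262   73   51 2207] circ 0.2738 0.2475 0.094
```

View pics/side9c.png

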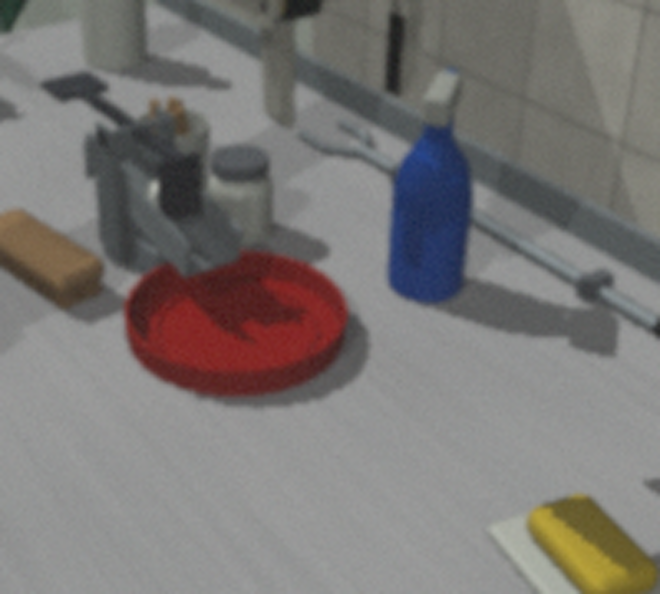

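View pics/top9c.png

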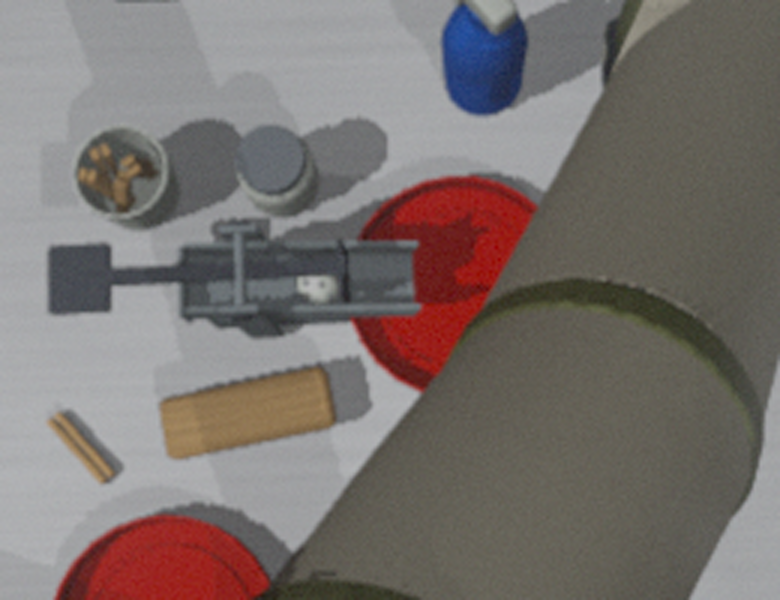

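Lid is in place: side view (0.542, -0.012), top view (0.542, -0.013), in line with the trough, and the ball is still behind the gate at crop (318,288). Next, shut the fingers and move above the paddle.

>>> {"api": "play_rows", "payload": {"commands": [20,0,0,0,0,40,0,0,0,0,40,0,0,0,0,40,0,0,0,0,40,0,0,0,0,40,0,0,0,0,40,1,0,0,0,40,1,0,0,0,40,1,0,0,0,40,0,0,0,0]}}

```text
time: 14.8
ee_pos: [0.5351, 0.2346, 0.2359]
orientation: [[-0.029, 1.0, -0.003], [1.0, 0.029, -0.002], [-0.002, -0.003, -1.0]]
force: [0.2, 0.5, 1.2]
grip_width: 0.0176
```

>>> {"api": "play_rows", "payload": {"commands": [30,0,0,0,0,20,0,0,0,0,0,0,0,0,0,0,0,0,0,0]}}

```text
time: 15.2
ee_pos: [0.5346, 0.2821, 0.2373]
orientation: [[-0.028, 1.0, -0.001], [1.0, 0.028, -0.002], [-0.002, -0.001, -1.0]]
force: [0.5, -0.6, 0.3]
grip_width: 0.0002
```

Run:
```python
from h import *
p,d=snap('side','side10');W=pts('side',d)
s=arm.observe();print(np.round(s['ee_pos'],4),np.round(s['force'],2),s['grip_width'])
cv2.imwrite('pics/side10c.png',cv2.resize(p[20:240,150:350],None,fx=2.7,fy=2.7,interpolation=cv2.INTER_CUBIC)[:,:,::-1])
```

```text
[0.5349 0.2814 0.2377] [-0.17 -0.19  0.86] 0.0003243630370874205
```

View pics/side10c.png

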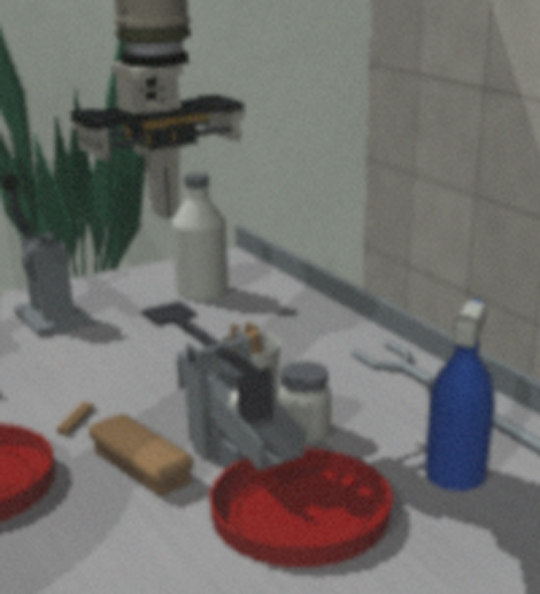

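Shut fingers (tip at crop (165,215)) hang above the paddle (crop (170,315)). Lowering to just above it.

>>> {"api": "play_rows", "payload": {"commands": [0,0,30,0,0,0,0,30,0,0,0,0,25,0,0,0,0,5,0,0,0,0,0,0,0]}}

```text
time: 15.75
ee_pos: [0.535, 0.2818, 0.1483]
orientation: [[-0.027, 1.0, -0.001], [1.0, 0.027, -0.001], [-0.001, -0.001, -1.0]]
force: [0.6, 0.3, 0.7]
grip_width: 0.0008
```

>>> {"api": "play_rows", "payload": {"commands": [0,0,5,0,0,0,0,5,0,0,0,0,5,0,0,0,0,0,0,0]}}

```text
time: 16.15
ee_pos: [0.5346, 0.2835, 0.1332]
orientation: [[-0.029, 1.0, -0.0], [1.0, 0.029, -0.0], [-0.0, -0.0, -1.0]]
force: [0.2, 0.2, -0.5]
grip_width: 0.0003
```

Run:
```python
from h import *
p,d=snap('side','side11')
cv2.imwrite('pics/side11c.png',cv2.resize(p[80:240,150:330],None,fx=3.5,fy=3.5,interpolation=cv2.INTER_CUBIC)[:,:,::-1])
```

```text
(no output)
```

View pics/side11c.png

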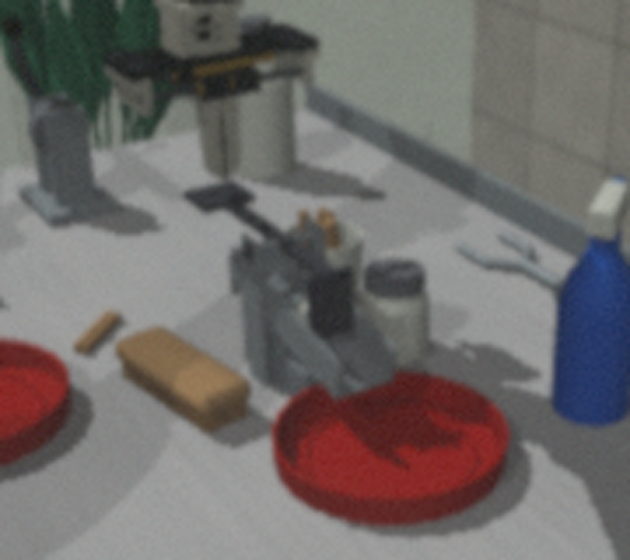

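Run:
```python
from h import *
f=np.load('pics/side11.npz');W=pts('side',f['d'])
for v in range(115,142): print(v,[tuple((W[v,u]*1000).astype(int).tolist()) for u in (209,213,217)])
print(proj('side',[[.5346,.2835,.1332],[.5346,.288,.139]]))
```

```text
115 [(522, 278, 214), (536, 276, 212), (550, 277, 210)]
116 [(519, 272, 213), (534, 273, 210), (550, 277, 206)]
117 [(519, 271, 210), (536, 277, 205), (550, 277, 203)]
118 [(521, 276, 205), (534, 274, 203), (547, 272, 201)]
119 [(521, 277, 201), (533, 273, 200), (549, 276, 196)]
120 [(520, 276, 198), (535, 278, 195), (547, 272, 194)]
121 [(519, 275, 195), (534, 275, 192), (547, 273, 190)]
122 [(520, 278, 191), (533, 273, 190), (550, 279, 185)]
123 [(520, 279, 187), (533, 275, 186), (547, 274, 183)]
124 [(518, 273, 186), (534, 277, 181), (547, 274, 180)]
125 [(519, 277, 181), (533, 275, 179), (548, 276, 175)]
126 [(521, 283, 175), (532, 274, 176), (547, 275, 172)]
127 [(521, 282, 172), (532, 274, 172), (547, 276, 169)]
128 [(695, 690, 2), (531, 273, 169), (547, 277, 165)]
129 [(691, 680, 2), (532, 275, 165), (717, 649, 6)]
130 [(684, 666, 3), (530, 273, 162), (717, 650, 1)]
131 [(682, 662, 0), (693, 641, 4), (711, 637, 2)]
132 [(675, 647, 1), (544, 305, 142), (557, 301, 140)]
133 [(529, 304, 141), (540, 297, 141), (554, 295, 139)]
134 [(527, 301, 139), (536, 287, 142), (551, 287, 139)]
135 [(522, 290, 140), (534, 284, 140), (547, 279, 139)]
136 [(518, 282, 140), (529, 273, 141), (542, 269, 140)]
137 [(514, 272, 141), (528, 270, 139), (536, 257, 141)]
138 [(510, 265, 141), (525, 265, 137), (534, 252, 140)]
139 [(511, 267, 136), (525, 266, 133), (529, 243, 141)]
140 [(511, 267, 133), (650, 550, 2), (531, 247, 135)]
141 [(631, 551, 1), (645, 541, 2), (530, 246, 132)]
[[213.28041435 137.05224564]
 [212.60010065 135.04088475]]
```

Fingertips' real height is about 27 mm above the reported TCP in both states (tip depth z≈0.161 at TCP 0.133), so contact is expected at TCP z≈0.112. Continuing by that.

>>> {"api": "play_rows", "payload": {"commands": [0,0,8,0,0,0,0,6,0,0,0,0,4,0,0,0,0,4,0,0,0,0,4,0,0,0,0,0,0,0]}}

```text
time: 16.8
ee_pos: [0.5346, 0.2835, 0.1069]
orientation: [[-0.029, 1.0, -0.001], [1.0, 0.029, -0.0], [-0.0, -0.001, -1.0]]
force: [-1.9, 0.0, 1.5]
grip_width: 0.0002
```

>>> {"api": "play_rows", "payload": {"commands": [0,0,8,0,0,0,0,8,0,0,-1,0,8,0,0,-1,0,8,0,0,-1,0,6,0,0,-1,0,4,0,0,0,0,0,0,0]}}

```text
time: 17.5
ee_pos: [0.535, 0.2794, 0.0649]
orientation: [[-0.029, 1.0, -0.0], [1.0, 0.029, -0.0], [-0.0, -0.0, -1.0]]
force: [-0.2, -0.2, 3.1]
grip_width: 0.0004
```

Run:
```python
from h import *
p,d=snap('side','side12');s=arm.observe();print(np.round(s['ee_pos'],4),np.round(s['force'],2))
cv2.imwrite('pics/side12c.png',cv2.resize(p[80:240,150:330],None,fx=3.5,fy=3.5,interpolation=cv2.INTER_CUBIC)[:,:,::-1])
```

```text
[0.5349 0.2795 0.0653] [-0.69 -0.31  3.12]
```

View pics/side12c.png

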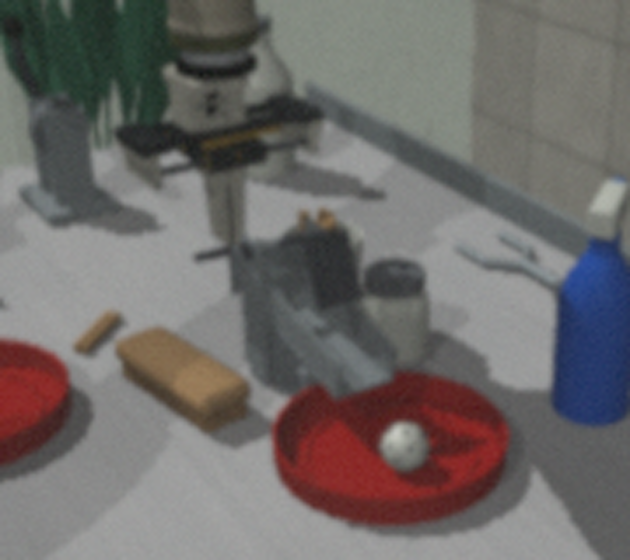

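Ball is in the lid (crop (405,447)), gate up. Releasing the paddle gently now.

>>> {"api": "play_rows", "payload": {"commands": [0,0,-5,0,0,1,0,-10,0,0,1,0,-10,0,0,1,0,-10,0,0,1,0,-10,0,0,0,0,-20,0,0,0,0,-40,0,0,0,0,-40,0,0,0,0,-20,0,0,0,0,0,0,0]}}

```text
time: 18.55
ee_pos: [0.5362, 0.2834, 0.2339]
orientation: [[-0.028, 1.0, 0.004], [1.0, 0.028, 0.002], [0.002, 0.004, -1.0]]
force: [-1.6, -0.3, 0.2]
grip_width: 0.0005
```

```bash
python3 slid.py side13; python3 lid.py top13
python3 - <<'E'
from h import *
p=np.load('pics/side13.npz')['p']
cv2.imwrite('pics/side13d.png',cv2.resize(p[80:240,150:330],None,fx=3.5,fy=3.5,interpolation=cv2.INTER_CUBIC)[:,:,::-1])
W=pts('side',np.load('pics/side13.npz')['d'])
m=(W[...,2]>.11)&(W[...,2]<.16)&(W[...,1]>.27)&(W[...,1]<.32)&(abs(W[...,0]-.535)<.05)
print('paddle',W[m].mean(0).round(4))
E
```

```text
[0.5362 0.2834 0.2339] [-1.58 -0.25  0.23]
1929 [0.003 0.006 0.03 ]
lid centre [ 0.542 -0.012] med res 0.0013 519
lid centre [ 0.542 -0.012] med res 0.0013 519
[0.5344 0.2832 0.2306] [ 0.52 -0.36 -0.46]
[ 237  149   74   73 3540] circ 0.5414 -0.0133 0.0987
[495 196  17  57 688] circ 0.4236 -0.62 0.0724
[ 136  262   77   79 4668] circ 0.2472 0.2437 0.0991
paddle [0.5317 0.2919 0.1402]
```

View pics/side13d.png

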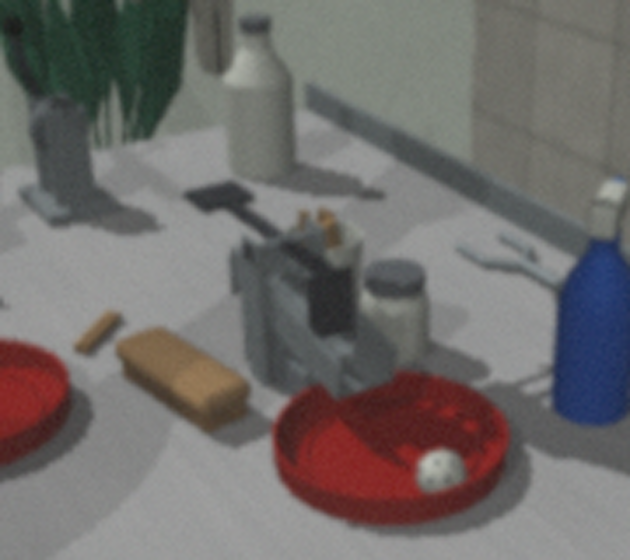

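View pics/top13c.png

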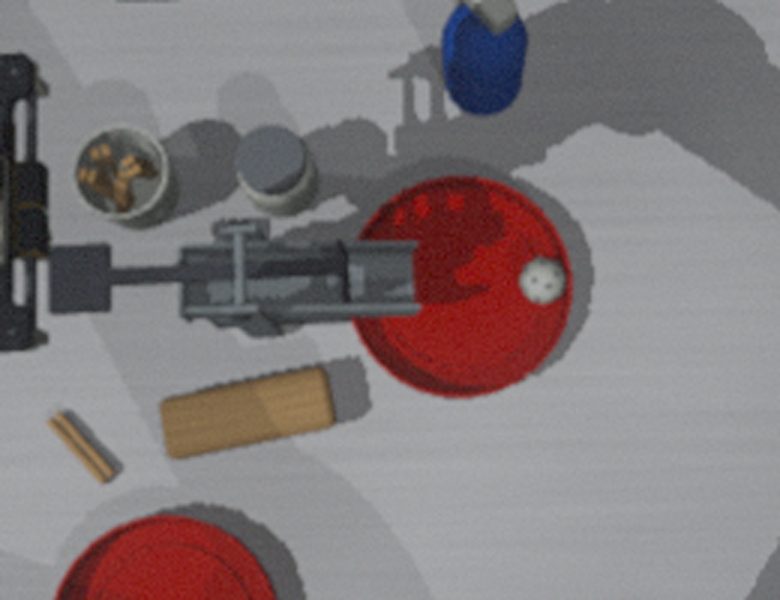

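Lid still at (0.542, -0.012), gate shut, paddle back at z≈0.14, ball in lid near the outer rim (top crop (543,280)). I'll let the ball settle for a moment and look again.

>>> {"api": "play_rows", "payload": {"commands": [0,0,0,0,0,0,0,0,0,0,0,0,0,0,0,0,0,0,0,0,0,0,0,0,0,0,0,0,0,0,0,0,0,0,0,0,0,0,0,0,0,0,0,0,0,0,0,0,0,0]}}

```text
time: 19.65
ee_pos: [0.5348, 0.2835, 0.2305]
orientation: [[-0.029, 1.0, 0.0], [1.0, 0.029, 0.0], [0.0, 0.0, -1.0]]
force: [0.1, -1.1, 0.5]
grip_width: 0.0004
```

```bash
python3 slid.py side14; python3 lid.py top14;python3 - <<'E'
from h import *
# lid-to-foot gap in side view: compare before/after difference
a=np.load('pics/top9.npz')['p'].astype(int);b=np.load('pics/top14.npz')['p'].astype(int)
for v in (150,160,170,210): print(v, [int(np.argmax((x[v,225:300,0]-x[v,225:300,1])>50))+225 for x in (a,b)])
E
```

```text
[0.5348 0.2835 0.2305] [ 0.12 -1.11  0.5 ]
1925 [0.003 0.006 0.03 ]
lid centre [ 0.5421 -0.0119] med res 0.0012 522
lid centre [ 0.5421 -0.0119] med res 0.0012 522
[0.5348 0.2835 0.2304] [-0.55 -0.15  0.74]
[ 237  149   74   73 3538] circ 0.5411 -0.0131 0.0987
[495 196  17  57 694] circ 0.4236 -0.62 0.0724
[ 136  262   78   79 4669] circ 0.2473 0.2438 0.0991
150 [262, 264]
160 [245, 246]
170 [260, 260]
210 [245, 246]
```

View pics/side14c.png

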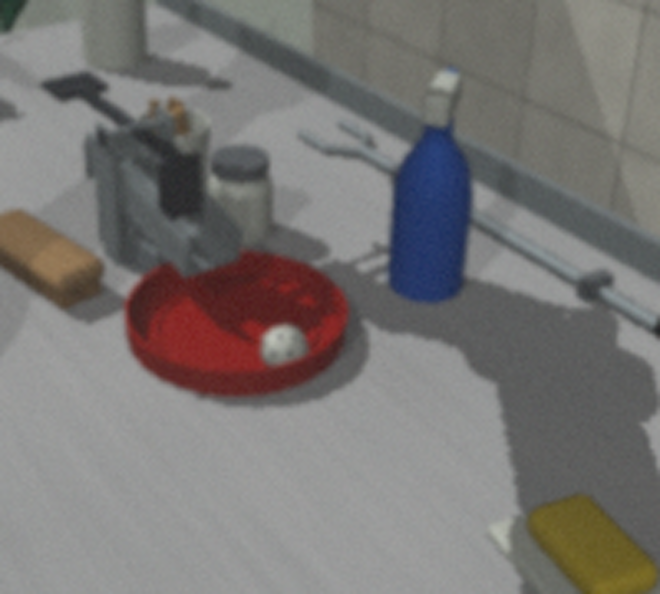

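View pics/top14c.png

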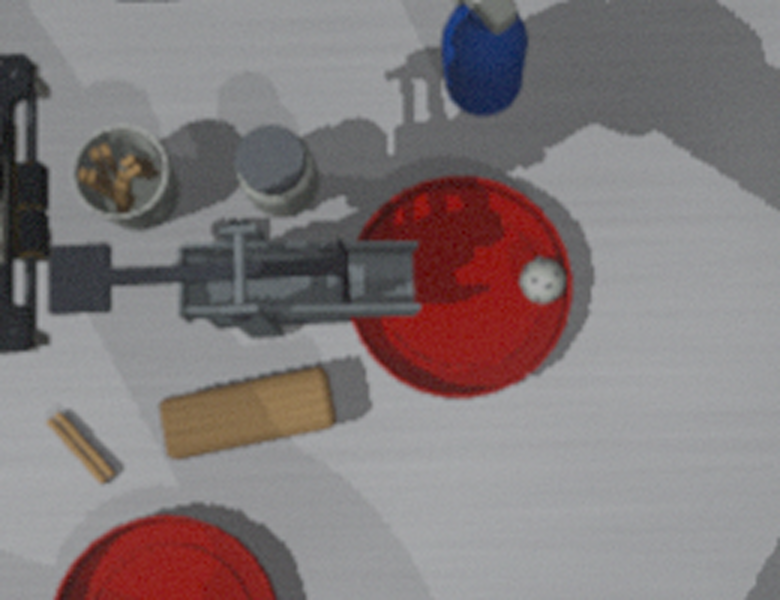

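```bash
python3 -c "
from workcell import arm
print(arm.hand_in())"
```

```text
the job is handed in; nothing more can be done
None
```

The job is done and handed in at about 20 s: the lid is below the mouth, the ball is in it, and the gate is shut again. I pushed the rightmost red lid with the open fingertips until it met the dispenser's foot. Then I pressed the paddle with shut fingers, let it back up and moved the arm clear.

**What the last checks showed:**
- **Lid:** flat at about (0.542, -0.012), in line with the trough (x about 0.5415 there). The contact force jumped to about 5 N when the rim met the foot. The side view shows no movement after the ball landed; the top view hints at a shift of at most 1 mm.
- **Ball:** at rest in the lid near its outer rim, unchanged between two looks one second apart.
- **Lever:** the paddle is back at its rest height of 0.14 m, with the gate down.
- **Other things:** the brush, peg, cup, jar and spray look unmoved, and the other lid measures the same as at the start. I did not re-measure the soap.

**What disagreed along the way:**
- **Fingertip height:** the real fingertips are about 25–27 mm higher than the reported TCP. Because of this the first push passed over the rim without moving the lid, so I lifted out and repeated it lower. The paddle press allowed for it.
- **Foot position:** my first estimate of where the lid should end was about 5 mm short of the foot. I pushed on in 1 mm steps until the force showed contact.

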